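# Clip held open over the recipe board

## Task

Take the plywood recipe board out of its leaning cradle and stand it upright on edge, centred and right down, in the free slot of the white rack, and let go of it. Then squeeze the steel spring clip open, lift it off its post and hold it wide open astride the middle of the board's top edge, one jaw on each side and neither touching the board, ready for me to slip a recipe sheet in; finish while still holding the clip like that. Leave everything else where it stands.

Things in the scene. Friction and masses are not known exactly. Their poses are not given: they have to be found in the camera images.
- board: Plain plywood recipe board, 140 (its x) x 8 (y) x 110 mm (z), about 85 g. Origin: centre of its lower edge; z runs up the board. Starts in the wooden cradle, leaning 0.35 rad from vertical towards its own -y; draw it out along its own z. Its top 60 mm is free on both faces. Both ways round are alike.
- cradle: Fixed wooden leaning cradle, 160 x 100 mm on the counter and 71 mm high, left or right of the rack. Same yaw as the board at the start; origin under its centre.
- rack: Fixed white plastic slotted rack, 270 (x) x 200 mm (y); origin: centre of its underside. Its floor is 8 mm above the counter and a rim wire runs round it 33 mm high. It has two like slots along its x: the free one (point rack_slot) and, 85 mm away in its +y, one with the glass plate in it.
- rack_slot (a point): Middle of the floor of the free slot, on the rack floor. x runs along the slot, y across it, z up. The slot is 10 mm wide, 32 mm deep and 110 mm long, with open ends; above it the mouth flares to about 27 mm at 50 mm above the counter.
- clip_post: Fixed white plastic post, on the side of the rack where the cradle is not: base 90 x 100 x 12 mm, on it an upright tab 50 mm (x) x 6 mm (y), its top at 82 mm. Origin under its centre. The clip starts closed on the tab, its jaw tips 15 mm below the tab's top.
- clip: Steel spring clip, 55 g, starts upright, jaws down. Origin: midway between the closed jaw tips; x along the hinge pin (10 mm thick, 40 mm above the origin), y the way the jaws part. 44 mm wide in x. Two handles splay upward to rounded tips (point clip_grip), 50 mm over all: squeeze these together. This frame belongs to the +y half and tilts 0.25 rad with it when open.
- clip_jaw (a joint): Opening of the clip, rad: 0 closed on the 6 mm tab, 0.5 fully open (firm stop), -0.1 shut on nothing. From 0 to 0.5 the handle tips go from 50 to about 26 mm over all and rise 4 mm from the hinge pin, the jaws part from 6 to about 26 mm; spring force at the tips 3.5 N rising to 9 N. A firm grip closes up to the stop. It snaps shut when let go.
- clip_grip (a point): Point midway between the clip's two rounded handle tips (each 6 mm thick, 46 mm long, centred 22 mm to either side in y), 86 mm above the clip's origin.
- clip_tip_a (a point): Inner lower edge of the clip's jaw on its +y side, middle of its 44 mm width.
- clip_tip_b (a point): Inner lower edge of the clip's jaw on its -y side, middle of its 44 mm width.
- glass_plate: Glass plate, rectangular, 130 x 8 x 90 mm, standing on edge in the rack's other slot. Origin: centre of its lower edge. Bystander.
- mug: Aluminium mug, 68 mm wide, 80 mm tall, standing at the back (+x) of the rack; origin under its centre. Bystander.
- funnel: Dark silicone funnel, mouth down, 68 mm wide, 75 mm tall, at the back of the rack beside the mug; origin under its centre. Bystander.
- spoon: Wooden spoon, 220 mm long, lying on the counter behind the rack; x runs along it. Bystander.
- jar: Storage jar, 72 mm wide, 110 mm tall, at the far left; origin under its centre. Bystander.
- soap: Clear bottle, 60 mm wide, 160 mm tall, at the far right; origin under its centre. Bystander.
Not all that is in view belongs to the job. What is shaped like the clip_post but purple is not meant.

How it is judged (in metres and radians):
On the way, in this order (a step that is already met when the one before it is completed fails the run):
1. the board stands in the free slot, let go (x of board in the frame of rack_slot between -0.03 and 0.03 m and y of board in the frame of rack_slot between -0.006 and 0.006 m and z of board in the frame of rack_slot between -0.004 and 0.005 m and angle between board's own z axis and vertical below 0.15 rad and contact force between the fingers and board below 0.3 N and linear speed of board below 0.03 m/s), for 0.2 s.
2. the clip is squeezed open and lifted clear of its post (value of joint clip_jaw above 0.33 rad and z of clip in the frame of clip_post above 0.085 m), for 0.2 s.
At the end, for the whole second after the job is handed in: Board in the free slot, untouched: within 30 mm of centred, 5 mm of the floor, 0.15 rad of upright. Clip held in the fingers, still, open over 0.33 rad, jaw tips either side of the board, each 2 mm clear or more, 5 to 32 mm below its top, within 35 mm of its middle; clip not touching it (x of board in the frame of rack_slot between -0.03 and 0.03 m and y of board in the frame of rack_slot between -0.006 and 0.006 m and z of board in the frame of rack_slot between -0.004 and 0.005 m and angle between board's own z axis and vertical below 0.15 rad and contact force between each of the fingers, clip and board below 0.3 N and ((y of clip_tip_a in the frame of board above 0.006 m and y of clip_tip_b in the frame of board below -0.006 m) or (y of clip_tip_b in the frame of board above 0.006 m and y of clip_tip_a in the frame of board below -0.006 m)) and z of clip_tip_a in the frame of board between 0.078 and 0.105 m and x of clip_tip_a in the frame of board between -0.035 and 0.035 m and z of clip_tip_b in the frame of board between 0.078 and 0.105 m and x of clip_tip_b in the frame of board between -0.035 and 0.035 m and value of joint clip_jaw above 0.33 rad and contact force between the fingers and clip above 3 N and linear speed of clip below 0.03 m/s); the arm keeps its last pose, push and grip.
It fails at once if a bystander is shifted by more than 30 mm (distance of any of glass_plate, mug, funnel, spoon, jar, soap from where it was at the start of the episode above 0.03 m).
It fails at once if a bystander is knocked over (angle between any of glass_plate, mug, funnel, jar, soap's own z axis and vertical above 0.35 rad).
It also fails if it takes over 51 s, if anything falls off the work surface, if the arm or the gripper's body presses on something with over 40 N, if the wrist force passes 120 N, or if a joint passes its speed limit or range.

## Robot

A 6-joint arm with a two-finger parallel gripper is mounted at the origin on the work surface. World frame = base frame: x ahead of the robot, y to its left, z up, the work surface at z = 0. Lengths are in m, angles in degrees, forces in N, time in s.
With the tool pointing down it reaches from about 0.375 to 0.925 m from the base axis. Payload 5.7 kg.
Tool frame: the origin (TCP) lies midway between the tips of the shut fingers; the grasp point (between the pads) lies 19 mm behind it; z points along the fingers, y is the line along which they close (so a half turn about z gives the same grasp; the last joint's range is limited). The gripper opens to 85 mm and grips with 20 to 120 N. Pads are 22 mm wide; open, the fingers measure 114 mm over their backs; the gripper's body (76 mm by 85 mm) begins 54 mm behind the grasp point. The pads swing forward as they close: fully open they stand 13 mm farther back than shut.
Start: joints at [60.212, 20.558, 86.54, -0, 72.909, -6.595], TCP at [0.236, 0.551, 0.231] pointing down, gripper open.
Joint ranges: [-170.27, 170.27], [-57.76, 135], [12.27, 136.19], [-55.21, 235.2], [11.17, 155.16], [-170.74, 170.74]. Speed limits (degrees/s): [136.94, 136.94, 180, 180, 180, 180].

## Interface

Orientations are given as a 3x3 rotation matrix whose columns are the frame's x, y, z axes.
In Python, from cell import state, get_image, close_job gives the robot as it stands.
- The arm moves only by the tool arm_command, never from a script. Its argument "rows" is text: rows parted by semicolons, each of 5 numbers parted by spaces: the shift along the world's x, y, z in units of 30 mm (1.0 is 30 mm), then the turn about the world's z in units of 6 degrees (1.0 is 6 degrees), then the closure, from 0 (fully open) to 1 (shut). A call has 1 to 10 rows; each row shifts and turns the commanded pose from where the row before left it; what a row does not reach is not made up. A row lasts 1/8 s, in which the tool goes at most 62.5 mm and 10.7 degrees, less where a joint would pass 70% of its speed; a pose out of reach is approached as far as the arm can. A call is refused whole if a number of a shift passes 1 or a number of a turn 1, either way. A call with a gripper value outside its range is refused whole. The fingers move at their own pace and stop on an object; the grip force is fixed at half the most. Time passes only in rows, so rows that do not move let the fingers close. It gives the time, the measured TCP pose, the force, the opening and the grip force at its end, in the units of the state.
- state(): the state, without advancing time (a new reading comes with each control period).
- get_image(name): name is "scene" or "side" or "wrist"; returns a dict with "image" (400x640x3 uint8, red, green, blue), "fx", "fy", "cx", "cy" (pixels), "dist_coeffs" ([k1, k2, p1, p2, k3] as OpenCV has them; the pictures are not rectified), "rvec" (rotation vector, rad) and "tvec" (3), from world to camera coordinates, as OpenCV has them. Camera axes: x right, y down, z forward; pixel columns grow to the right and rows downward; lengths in m; the calibration is good to about 2 mm. A picture is of the moment at which its call begins. There is no depth.
- close_job(): hands the job in; it is judged then, once.
The state is a dict: "clock": time; "qpos": joint angles; "qvel": joint speeds; "effort": joint torques, N m; "tcp_pos": TCP position; "tool_rot": TCP orientation; "wrist_force": force on the tool from outside, world axes, zero at the start; "wrist_torque": the same for the moment, N m; "grip_width": finger opening in m; "grasp_force": force on a finger pad.
Only numpy, scipy, OpenCV 4.12 (cv2) and the standard library are available. Lean on these libraries where they do the work, as an engineer would, in place of code of your own. Each camera call takes 0.05 s, during which the arm holds its last target. There are 200 camera calls.

## Working session

There is one attempt and no reset: what is moved stays moved. The work goes in short steps, Python scripts to look and compute and a tool call to move; the robot and the scene stay as the last step left them, time stands still between calls to the robot, and variables do not carry over. Pictures are saved under pics/ and viewed, at most 10 in all, crops included, and the job is handed in when it is done.

Besides the shell and the picture viewer there is one more tool, called as name(argument=value, ...) on one line, values as JSON. arm_command: Moves the arm, as the interface text tells. Its arguments: {"type":"object","properties":{"rows":{"type":"string"}},"required":["rows"]}

```bash
mkdir -p pics; ls
python3 - <<'E'
from cell import *
import cv2,numpy as np
s=state();print(s['clock'],s['tcp_pos'],np.round(s['tool_rot'],3).tolist(),s['grip_width'])
for n in ['scene','side']:
    d=get_image(n);cv2.imwrite(f'pics/{n}0.png',d['image'][:,:,::-1])
    R=cv2.Rodrigues(np.array(d['rvec'],float))[0];print(n,d['fx'],d['cx'],d['cy'],d['dist_coeffs'],(-R.T@np.array(d['tvec']).ravel()).round(3),R[2].round(3))
E
```

```text
pics
0.0 [0.23595206 0.55091597 0.23044875] [[-0.919, 0.394, -0.001], [0.394, 0.919, -0.002], [0.0, -0.002, -1.0]] 0.08520546768846506
scene 443.70112812793326 316.1096514184426 204.7558829630091 [-0.0072505  0.         0.         0.         0.       ] [1.413 0.343 1.061] [-0.635 -0.302 -0.711]
side 452.9245325679931 318.80555855138994 203.93503999031438 [0.02755855 0.         0.         0.         0.        ] [-0.223 -0.886  0.844] [ 0.584  0.611 -0.534]
```

View pics/scene0.png

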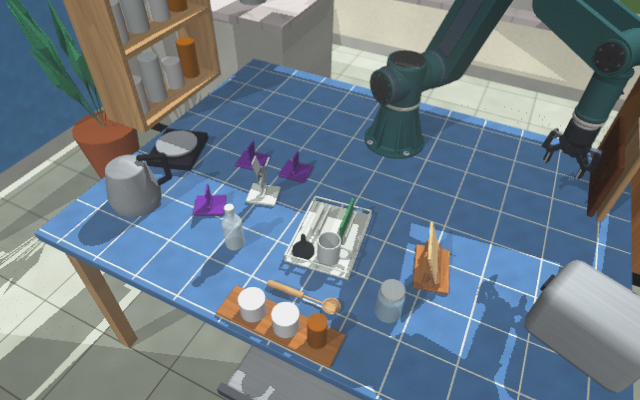

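View pics/side0.png

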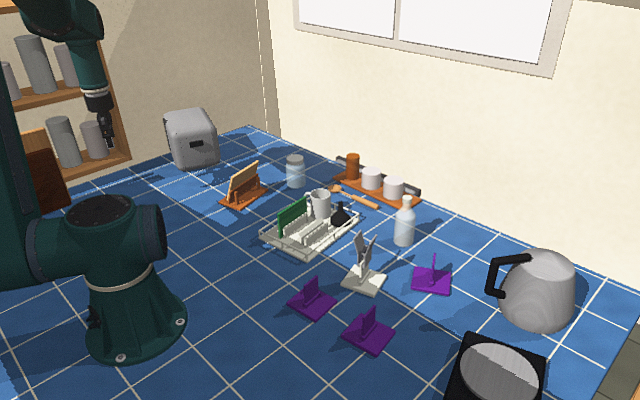

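The scene picture shows the rack at (330,237), the cradle with the board at (432,265), the white post with the clip at (262,190), and purple decoys. The side picture shows the rack at (310,225), the board at (243,185) and the clip at (363,265). I'll zoom in on both.

Run:
```python
import cv2
a=cv2.imread('pics/scene0.png')[145:305,235:460];cv2.imwrite('pics/sc1.png',cv2.resize(a,None,fx=3.5,fy=3.5,interpolation=cv2.INTER_CUBIC))
a=cv2.imread('pics/side0.png')[145:305,205:405];cv2.imwrite('pics/si1.png',cv2.resize(a,None,fx=3.6,fy=3.6,interpolation=cv2.INTER_CUBIC))
```

```text
(no output)
```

View pics/sc1.png

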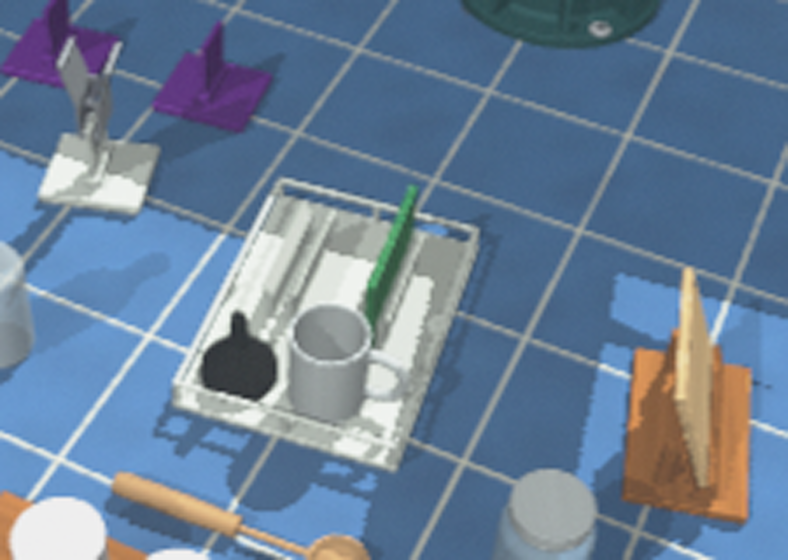

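View pics/si1.png

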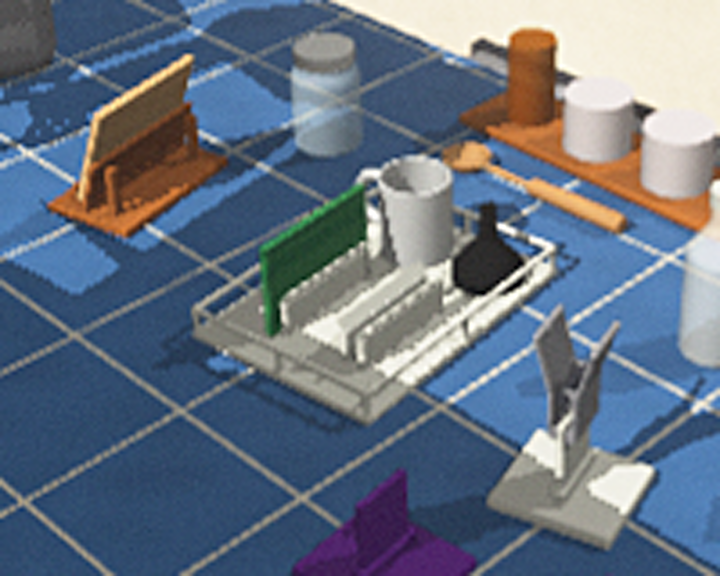

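The crops show:

- The board leans towards the rack. Its top corners are at scene crop (680,393) and (688,270), and side crop (97,113) and (191,57).
- The rack rim corners, the post base and the clip handles are all visible.

Next I triangulate these points.

```bash
cat > h.py <<'E'
from cell import *
import cv2,numpy as np
def cam(n):
    d=get_image(n);d['K']=np.array([[d['fx'],0,d['cx']],[0,d['fy'],d['cy']],[0,0,1]]);d['R']=cv2.Rodrigues(np.array(d['rvec'],float))[0]
    d['t']=np.array(d['tvec'],float).ravel();d['D']=np.array(d['dist_coeffs'],float);d['C']=-d['R'].T@d['t'];return d
def ray(d,uv):
    p=cv2.undistortPoints(np.array([[uv]],float),d['K'],d['D'])[0,0];v=d['R'].T@np.array([p[0],p[1],1]);return v/np.linalg.norm(v)
def onz(d,uv,z):
    v=ray(d,uv);return d['C']+v*(z-d['C'][2])/v[2]
def tri(a,ua,b,ub):
    A=0;B=0
    for d,u in((a,ua),(b,ub)):
        v=ray(d,u);M=np.eye(3)-np.outer(v,v);A=A+M;B=B+M@d['C']
    p=np.linalg.solve(A,B);r=ray(a,ua);q=p-a['C'];return p,np.linalg.norm(q-r*(q@r))
def proj(d,p): return cv2.projectPoints(np.atleast_2d(p).astype(float),np.array(d['rvec'],float),d['t'],d['K'],d['D'])[0][:,0]
E
python3 - <<'E'
from h import *
a=cam('scene');b=cam('side')
S=lambda x,y:((x+.5)/3.5+234.5,(y+.5)/3.5+144.5)
T=lambda x,y:((x+.5)/3.6+204.5,(y+.5)/3.6+144.5)
np.set_printoptions(precision=4,suppress=True)
for n,s,t in [('bd front',(680,393),(191,57)),('bd back',(688,270),(97,113)),('glass back',(413,188),(263,242)),('clipL',(68,43),(612,325)),('clipR',(116,43),(555,312)),('rim bR',(282,183),(368,402)),('rim bL',(478,231),(197,312)),('rim fR',(177,388),(555,243))]:
    p,e=tri(a,S(*s),b,T(*t));print(n,p,e)
print('rim fL',onz(a,S(394,449),.033))
for z,l in((.033,[(282,183),(478,231),(177,388)]),(.012,[(62,132),(158,150),(138,208),(40,195)])):
  for q in l:print(z,onz(a,S(*q),z))
for q in [(655,468),(610,545),(490,500)]:print('post side',onz(b,T(*q),.012))
w=cam('wrist');print('wrist C',w['C'],w['R'][2],state()['tcp_pos'],w['fx'])
E
```

```text
bd front [0.6164 0.2996 0.1247] 0.0007757590457673134
bd back [0.4864 0.2707 0.1242] 0.0010890075854490676
glass back [0.476  0.0232 0.0988] 0.0015262751119530665
clipL [ 0.5129 -0.3113  0.164 ] 0.003784700380762412
clipR [ 0.4953 -0.2724  0.1654] 0.004836876971499841
rim bR [ 0.4546 -0.1192  0.0215] 0.0015997867568050134
rim bL [0.433  0.073  0.0259] 0.0016732916690237586
rim fR [ 0.7218 -0.0839  0.0299] 0.0005759068612134199
rim fL [0.6986 0.1046 0.033 ]
0.033 [ 0.4639 -0.113   0.033 ]
0.033 [0.4382 0.0759 0.033 ]
0.033 [ 0.7236 -0.0822  0.033 ]
0.012 [ 0.4793 -0.35    0.012 ]
0.012 [ 0.4585 -0.2519  0.012 ]
0.012 [ 0.5373 -0.229   0.012 ]
0.012 [ 0.5648 -0.3212  0.012 ]
post side [ 0.5606 -0.3274  0.012 ]
post side [ 0.4727 -0.356   0.012 ]
post side [ 0.4471 -0.2618  0.012 ]
wrist C [0.1646 0.5824 0.3731] [ 0.28   -0.1212 -0.9523] [0.2361 0.5512 0.2308] 340.7116856274998
```

arm_command(rows="1 -0.9 0.1 0.6 0;1 -0.9 0.1 0.6 0;1 -0.9 0.1 0.6 0;1 -0.9 0.1 0.6 0;1 -0.9 0.1 0.6 0;1 -0.9 0.1 0.6 0;1 -0.9 0.1 0.6 0;1 -0.9 0.1 0.6 0;1 -0.9 0.1 0.6 0;1 -0.8 0.1 0.6 0")

```text
clock: 1.5
tcp_pos: [0.5371, 0.2834, 0.2613]
tool_rot: [[-0.975, -0.223, -0.0], [-0.223, 0.975, -0.0], [0.0, -0.0, -1.0]]
wrist_force: [0.5, 0.5, 0.6]
grip_width: 0.0855
grasp_force: 0.0
```

arm_command(rows="0 0 0 0 0;0 0 0 0 0")

```text
clock: 1.75
tcp_pos: [0.5357, 0.2845, 0.2609]
tool_rot: [[-0.975, -0.221, -0.001], [-0.221, 0.975, 0.0], [0.001, 0.0, -1.0]]
wrist_force: [0.3, -0.1, -0.6]
grip_width: 0.0855
grasp_force: 0.0
```

Run:
```python
from h import *
w=cam('wrist');cv2.imwrite('pics/w1.png',w['image'][:,:,::-1]);print(w['C'],w['R'][2],state()['tcp_pos'],np.round(state()['tool_rot'],3).tolist())
np.savez('w1.npz',**{k:w[k] for k in('image','K','R','t','D','C','rvec')})
print(proj(w,[[.6164,.2996,.1247],[.4864,.2707,.1242],[.4639,-.113,.033],[.4382,.0759,.033]]))
```

```text
[0.45994288 0.26774371 0.40336047] [ 0.29650729  0.06704654 -0.95267423] [0.53537721 0.28485939 0.26096116] [[-0.975, -0.222, -0.001], [-0.222, 0.975, -0.0], [0.001, 0.0, -1.0]]
[[313.72720324 269.48775903]
 [313.85554596 122.24040779]
 [-65.5511741    1.78570562]
 [131.82497844  19.96755936]]
```

View pics/w1.png

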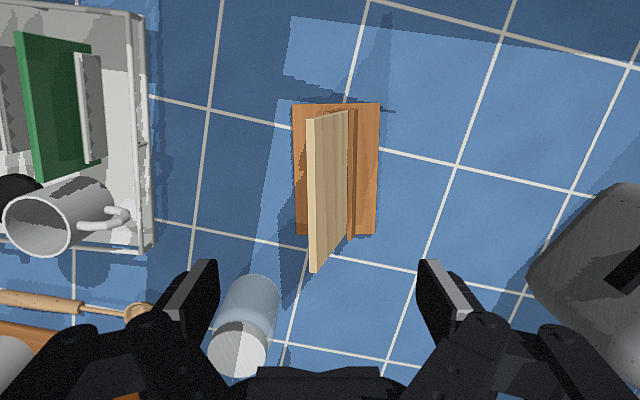

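The wrist view shows the board's top edge as the light strip from (311,118) to (314,271), with its +y face visible to the right. The board therefore leans to -y, and its yaw nearly matches the tool's.

Run:
```python
from h import *
w=dict(np.load('w1.npz'))
for z in(.120,.124,.128):
    p=onz(w,(311,118),z);q=onz(w,(314,271),z);d=q-p;print(z,p,q,np.linalg.norm(d),np.degrees(np.arctan2(d[1],d[0])),(p+q)/2)
p=onz(w,(293,104),.01);q=onz(w,(379,103),.01);print('cradle back corners',p,q,onz(w,(375,233),.01))
# wood-colour top-strip check
im=cv2.cvtColor(w['image'],cv2.COLOR_RGB2HSV)
for v in(140,190,240):print(im[v,300:356:2].tolist())
```

```text
0.12 [0.48400561 0.2677411  0.12      ] [0.62054428 0.30073548 0.12      ] 0.14046862852389766 13.585014641362173 [0.55227495 0.28423829 0.12      ]
0.124 [0.48366594 0.26774114 0.124     ] [0.61827718 0.30026976 0.124     ] 0.13848573192190713 13.585014641362177 [0.55097156 0.28400545 0.124     ]
0.128 [0.48332626 0.26774118 0.128     ] [0.61601008 0.29980404 0.128     ] 0.13650283531991658 13.585014641362164 [0.54966817 0.28377261 0.128     ]
cradle back corners [0.48285923 0.24486075 0.01      ] [0.46060032 0.33814949 0.01      ] [0.61342897 0.37647678 0.01      ]
[[14, 130, 189], [14, 130, 188], [14, 130, 186], [19, 57, 223], [19, 69, 214], [19, 70, 215], [19, 68, 214], [19, 66, 214], [17, 72, 167], [18, 82, 168], [18, 78, 167], [17, 78, 163], [19, 77, 158], [18, 77, 158], [19, 79, 162], [18, 84, 157], [18, 75, 160], [18, 87, 147], [20, 83, 151], [18, 78, 166], [18, 74, 172], [18, 84, 155], [18, 77, 168], [19, 78, 169], [13, 140, 131], [14, 137, 151], [14, 141, 161], [13, 135, 128]]
[[13, 134, 137], [14, 140, 137], [13, 138, 135], [12, 154, 121], [19, 67, 220], [18, 66, 215], [18, 68, 216], [19, 65, 219], [17, 82, 159], [17, 71, 172], [18, 78, 166], [18, 77, 166], [18, 76, 165], [19, 79, 154], [19, 82, 156], [16, 81, 160], [18, 80, 159], [17, 82, 164], [17, 78, 154], [19, 78, 166], [20, 74, 168], [17, 81, 163], [18, 77, 169], [18, 67, 176], [14, 140, 157], [14, 133, 153], [13, 141, 116], [13, 145, 123]]
[[104, 119, 111], [107, 116, 108], [107, 113, 111], [108, 111, 113], [18, 68, 147], [18, 69, 215], [19, 68, 214], [18, 66, 217], [17, 78, 156], [18, 82, 164], [18, 77, 166], [19, 81, 167], [18, 77, 169], [19, 74, 166], [17, 84, 149], [19, 76, 157], [18, 79, 161], [17, 80, 159], [18, 82, 149], [19, 77, 163], [20, 66, 194], [106, 125, 131], [107, 125, 131], [105, 142, 133], [4, 52, 146], [12, 135, 193], [105, 129, 192], [106, 106, 180]]
```

arm_command(rows="0.5 0.2 -0.6 0.17 0;0 0 -1 0 0;0 0 -1 0 0;0 0 -1 0 0;0 0 -1 0 0.3;0 0 -0.8 0 0.5;0 0 -0.5 0 0.6;0 0 0 0 0.7;0 0 0 0 0.75")

```text
clock: 2.92
tcp_pos: [0.5514, 0.2913, 0.0851]
tool_rot: [[-0.971, -0.239, 0.001], [-0.239, 0.971, 0.001], [-0.001, 0.001, -1.0]]
wrist_force: [-1.3, 1.4, -0.4]
grip_width: 0.0216
grasp_force: 3.1
```

arm_command(rows="0 0 0 0 0.8;0 0 0 0 0.8")

```text
clock: 3.18
tcp_pos: [0.5508, 0.2943, 0.0858]
tool_rot: [[-0.971, -0.237, 0.0], [-0.237, 0.971, 0.007], [-0.002, 0.006, -1.0]]
wrist_force: [-4.8, 12.6, 1.2]
grip_width: 0.0178
grasp_force: 29.7
```

arm_command(rows="0 0.1 0 0 0.81;0.03 -0.11 0.31 0 0.82;0.03 -0.11 0.31 0 0.82;0.03 -0.11 0.31 0 0.82")

```text
clock: 3.68
tcp_pos: [0.5536, 0.2879, 0.1136]
tool_rot: [[-0.971, -0.237, 0.001], [-0.237, 0.971, 0.008], [-0.002, 0.007, -1.0]]
wrist_force: [-3.9, 14.7, -2.7]
grip_width: 0.0163
grasp_force: 32.0
```

Run:
```python
from h import *
a=cv2.resize(cam('side')['image'][120:250,190:350,::-1],None,fx=2.5,fy=3*2.5/3)
b=cv2.resize(cam('scene')['image'][180:310,370:530,::-1],None,fx=2.5,fy=2.5)
cv2.imwrite('pics/g1.png',np.hstack([a,b]))
```

```text
(no output)
```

View pics/g1.png

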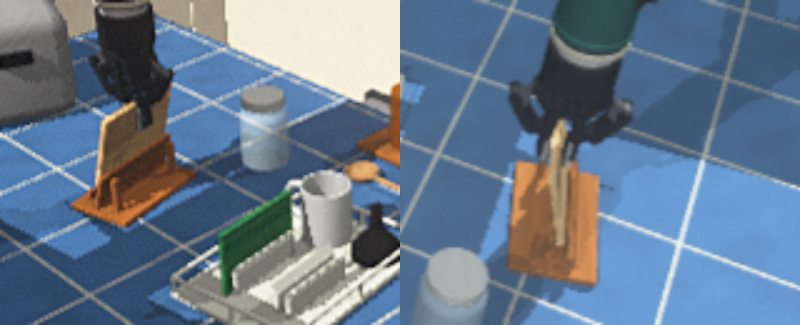

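The board is held and rising out of the cradle, so I keep drawing it along its axis.

arm_command(rows="0.03 -0.11 0.31 0 0.84;0.03 -0.11 0.31 0 0.86;0.03 -0.11 0.31 0 0.88;0.03 -0.11 0.31 0 0.9")

```text
clock: 4.28
tcp_pos: [0.5582, 0.27, 0.1507]
tool_rot: [[-0.971, -0.239, 0.002], [-0.239, 0.971, -0.0], [-0.001, -0.001, -1.0]]
wrist_force: [0.8, -0.6, 0.6]
grip_width: 0.0087
grasp_force: 0.0
```

arm_command(rows="0.03 -0.11 0.31 0 0.95;0.03 -0.11 0.31 0 1;0.03 -0.11 0.31 0 1;0 0 0.6 0 1;0 0 0.6 0 1;0 0 0 0 1")

```text
clock: 5.03
tcp_pos: [0.5616, 0.261, 0.2156]
tool_rot: [[-0.971, -0.239, 0.004], [-0.239, 0.971, 0.001], [-0.004, 0.0, -1.0]]
wrist_force: [-0.1, 0.5, 0.0]
grip_width: 0.0002
grasp_force: 0.0
```

Run:
```python
from h import *
s=state();print(s['tcp_pos'],s['wrist_force'],s['grip_width'])
a=cv2.resize(cam('side')['image'][100:230,190:350,::-1],None,fx=2.5,fy=2.5)
b=cv2.resize(cam('scene')['image'][150:280,350:510,::-1],None,fx=2.5,fy=2.5)
cv2.imwrite('pics/g2.png',np.hstack([a,b]))
```

```text
[0.56162881 0.26100938 0.21555026] [-0.09989344  0.46246629  0.02299318] 0.0002420864866264196
```

View pics/g2.png

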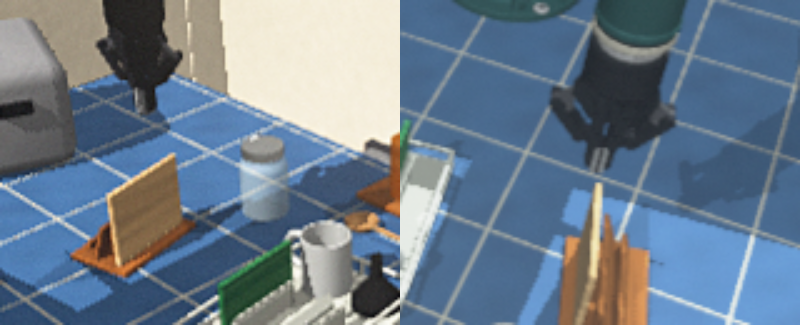

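The board slipped out of the fingers and now seems to sit off to the front (-y) side of the cradle. I'll open the gripper and check all three views in one picture.

arm_command(rows="-0.5 0.8 0.8 0 0;-0.5 0 0.6 0 0;0 0 0 0 0")

```text
clock: 5.5
tcp_pos: [0.5298, 0.2845, 0.2564]
tool_rot: [[-0.971, -0.24, 0.002], [-0.24, 0.971, 0.0], [-0.002, -0.0, -1.0]]
wrist_force: [0.6, 0.5, -1.0]
grip_width: 0.0546
grasp_force: 0.0
```

Run:
```python
from h import *
s=state();print(s['tcp_pos'])
o=np.zeros((600,800,3),np.uint8)
W=cam('wrist');np.savez('w2.npz',**{k:W[k] for k in('image','K','R','t','D','C','rvec')});w=W['image'][60:310,170:470]
o[:300,:360]=cv2.resize(w,(360,300))
A=cam('side');a=A['image'][150:215,215:285];o[300:,:400]=cv2.resize(a,(400,300),interpolation=cv2.INTER_CUBIC)
B=cam('scene');b=B['image'][210:300,400:460];o[:600,400:800]=cv2.resize(b,(400,600),interpolation=cv2.INTER_CUBIC)
cv2.imwrite('pics/g3.png',o[:,:,::-1])
for n,d in(('a',A),('b',B)):np.savez(n+'2.npz',**{k:d[k] for k in('image','K','R','t','D','C','rvec')})
```

```text
[0.52981972 0.28448788 0.25638602]
```

View pics/g3.png

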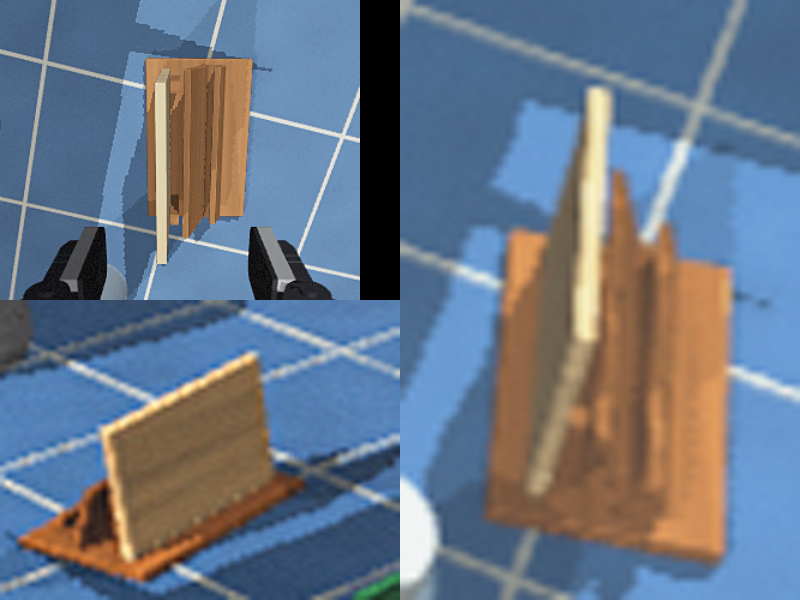

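The board now stands on the cradle's base on its -y side, leaning back to +y against the support. Its top edge runs from wrist crop (163,72) to (162,262). I'll measure it there.

Run:
```python
from h import *
np.set_printoptions(precision=4,suppress=True)
L=lambda n:dict(np.load(n+'.npz'))
w,a,b=L('w2'),L('a2'),L('b2')
print('front top',tri(b,(427.4,261),a,(259.6,162.4)));print('back top',tri(b,(430,223.5),a,(233.4,178.2)))
print('front bot',tri(b,(421,283.5),a,(262.3,187.9)))
W=[(170+163/1.2,60+72/1.2),(170+162/1.2,60+262/1.2)]
print('w-a back',tri(w,W[0],a,(233.4,178.2)));print('w-a front',tri(w,W[1],a,(259.6,162.4)))
for z in(.11,.115,.12):
    p,q=onz(w,W[0],z),onz(w,W[1],z);print(z,p,q,np.linalg.norm(p-q),np.degrees(np.arctan2(*(q-p)[1::-1])),(p+q)/2)
print('bottom back side cam',[onz(a,(237.75,205.7),z) for z in(.01,.015)],[onz(a,(262.3,187.9),z) for z in(.01,.015)])
```

```text
front top (array([0.6233, 0.2993, 0.1147]), np.float64(0.0009148468196286016))
back top (array([0.4889, 0.2679, 0.1168]), np.float64(0.0004514325962772265))
front bot (array([0.6232, 0.3003, 0.0101]), np.float64(0.0019243134139066429))
w-a back (array([0.4829, 0.2619, 0.1207]), np.float64(0.002342221895912973))
w-a front (array([0.623 , 0.2962, 0.1162]), np.float64(0.0009624328215246556))
0.11 [0.4819 0.2629 0.11  ] [0.6278 0.2966 0.11  ] 0.1496989857349366 13.003148975556288 [0.5548 0.2797 0.11  ]
0.115 [0.4814 0.2629 0.115 ] [0.6248 0.296  0.115 ] 0.14710537299561166 13.00314897555629 [0.5531 0.2795 0.115 ]
0.12 [0.4809 0.263  0.12  ] [0.6218 0.2955 0.12  ] 0.1445117602562866 13.00314897555628 [0.5513 0.2793 0.12  ]
bottom back side cam [array([0.4886, 0.2636, 0.01  ]), array([0.4844, 0.2567, 0.015 ])] [array([0.6236, 0.298 , 0.01  ]), array([0.6185, 0.2909, 0.015 ])]
```

The board is nearly vertical, with its top at about z = 0.12, centre (0.552, 0.280) and yaw 13°. That allows a flush grasp.

arm_command(rows="0.7 -0.15 -0.8 -0.15 0;0 0 -1 0 0;0 0 -1 0 0;0 0 -1 0 0;0 0 -1 0 0;0 0 -0.6 0 0;0 0 -0.3 0 0;0 0 0 0 0.4")

```text
clock: 6.65
tcp_pos: [0.5513, 0.2798, 0.084]
tool_rot: [[-0.975, -0.224, -0.0], [-0.224, 0.975, -0.0], [0.001, -0.0, -1.0]]
wrist_force: [0.4, -0.1, 0.0]
grip_width: 0.07
grasp_force: 0.0
```

arm_command(rows="0 0 0 0 0.6;0 0 0 0 0.8;0 0 0 0 1;0 0 0 0 1")

```text
clock: 7.15
tcp_pos: [0.5518, 0.2793, 0.0849]
tool_rot: [[-0.974, -0.225, 0.001], [-0.225, 0.974, -0.001], [-0.001, -0.002, -1.0]]
wrist_force: [0.2, -4.4, 5.1]
grip_width: 0.0072
grasp_force: 59.3
```

arm_command(rows="0 0 0.5 0 1;0 0 0.8 0 1;0 0 1 0 1;0 0 1 0 1;0 -1 0.9 -0.3 1;0 -1 0 -0.3 1;0 -1 0 -0.3 1;0 -1 0 0 1;0 -1 0 0 1;0 -0.8 0 0 1")

```text
clock: 8.4
tcp_pos: [0.5512, 0.1055, 0.2111]
tool_rot: [[-0.991, -0.13, 0.001], [-0.13, 0.991, 0.001], [-0.001, 0.001, -1.0]]
wrist_force: [-0.5, -0.6, 0.0]
grip_width: 0.0071
grasp_force: 58.8
```

arm_command(rows="0 0 0 0 1;0 0 0 0 1")

```text
clock: 8.65
tcp_pos: [0.5513, 0.1068, 0.2108]
tool_rot: [[-0.991, -0.131, 0.001], [-0.131, 0.991, 0.001], [-0.001, 0.001, -1.0]]
wrist_force: [0.6, 0.3, 0.7]
grip_width: 0.0072
grasp_force: 58.7
```

Run:
```python
from h import *
s=state();print(s['tcp_pos'],s['grip_width'],s['tool_rot'][:,1])
W=cam('wrist');A=cam('side');B=cam('scene')
for n,d in(('w3',W),('a3',A),('b3',B)):np.savez(n+'.npz',**{k:d[k] for k in('image','K','R','t','D','C','rvec')})
o=np.zeros((600,800,3),np.uint8)
o[:400,:640]=W['image']
c=proj(A,s['tcp_pos'])[0].astype(int);print(c);x,y=c;o[400:,:300]=cv2.resize(A['image'][y-30:y+30,x-45:x+45],(300,200),interpolation=cv2.INTER_CUBIC)
c=proj(B,s['tcp_pos'])[0].astype(int);print(c);x,y=c;o[400:,320:620]=cv2.resize(B['image'][y-30:y+30,x-45:x+45],(300,200),interpolation=cv2.INTER_CUBIC)
cv2.imwrite('pics/p3.png',o[:,:,::-1])
```

```text
[0.55133964 0.10681394 0.21075593] 0.007228332917266371 [-1.30542964e-01  9.91442189e-01  9.59301314e-04]
[276 161]
[373 195]
```

View pics/p3.png

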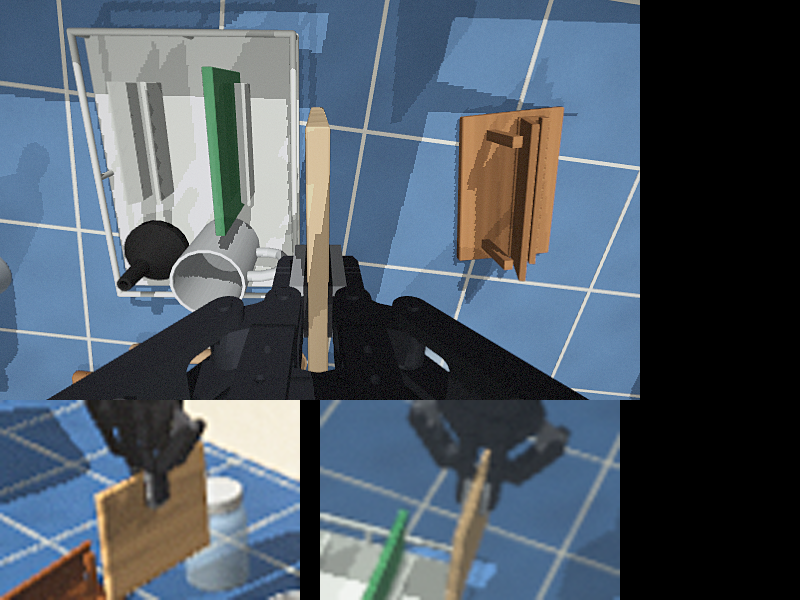

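The wrist view shows the board gripped edge-on and upright. The rack rim corners are (68,31), (298,33), (294,295) and (119,296). The glass top strip starts at (203-212,67), and the free slot's rails span about u = 112-172, v = 83-200. I'll refine these numerically.

Run:
```python
from h import *
np.set_printoptions(precision=4,suppress=True)
w=dict(np.load('w3.npz'));g=cv2.cvtColor(w['image'],cv2.COLOR_RGB2GRAY)
for v in(78,88,110,140,170,195,205):print(v,g[v,100:264:2].tolist())
R={n:onz(w,u,.033)[:2] for n,u in dict(bR=(68,31),bL=(298,33),fL=(294,295),fR=(119,296)).items()};print(R,'c',sum(R.values())/4)
d=R['fR']-R['bR'];e=R['fL']-R['bL'];f=R['bL']-R['bR'];print([np.degrees(np.arctan2(x[1],x[0])) for x in(d,e,f)],[np.linalg.norm(x) for x in(d,e,f)])
hsv=cv2.cvtColor(w['image'],cv2.COLOR_RGB2HSV);m=cv2.inRange(hsv,(55,80,40),(80,255,255))
for v in(75,100,150,200,225):
    u=np.where(m[v])[0];u=u[(u>190)&(u<260)];print('green',v,u.min(),u.max(),hsv[v,u.min():u.max()+1,2].tolist())
```

```text
78 [169, 168, 158, 145, 141, 145, 172, 167, 168, 167, 168, 166, 167, 167, 168, 168, 170, 170, 154, 146, 147, 150, 147, 147, 146, 143, 147, 144, 148, 147, 147, 151, 145, 146, 147, 145, 148, 149, 147, 146, 148, 151, 149, 147, 173, 172, 172, 172, 172, 170, 174, 139, 124, 128, 127, 129, 125, 62, 63, 61, 61, 62, 57, 63, 67, 58, 55, 55, 57, 58, 135, 150, 149, 152, 152, 150, 152, 152, 150, 149, 150, 149]
88 [169, 171, 172, 137, 197, 182, 178, 178, 182, 182, 180, 184, 182, 147, 103, 106, 105, 101, 96, 167, 176, 206, 184, 170, 101, 107, 88, 105, 104, 106, 76, 142, 148, 146, 146, 151, 146, 149, 147, 150, 149, 146, 147, 150, 144, 170, 172, 173, 173, 172, 173, 181, 127, 126, 133, 129, 133, 64, 65, 68, 56, 59, 47, 55, 45, 49, 56, 100, 146, 149, 141, 206, 164, 101, 106, 160, 151, 151, 149, 154, 152, 151]
110 [216, 217, 216, 217, 211, 203, 192, 181, 181, 183, 184, 185, 183, 184, 189, 108, 106, 106, 107, 102, 131, 169, 204, 211, 155, 87, 84, 103, 106, 109, 105, 105, 157, 211, 206, 207, 207, 209, 208, 209, 209, 209, 209, 208, 209, 208, 219, 218, 218, 220, 220, 218, 233, 131, 134, 136, 131, 130, 47, 5
[... 2071 characters left out ...]
 239 [134, 144, 149, 153, 151, 148, 153, 150, 150, 157, 141, 66, 72, 76, 76, 73, 75, 79, 75, 74, 77, 73, 76, 79, 69, 69, 71, 72, 71, 67, 71, 73, 71, 73, 73, 67, 66, 55]
green 100 205 234 [153, 155, 159, 158, 153, 157, 154, 155, 160, 141, 66, 74, 74, 77, 62, 67, 75, 72, 70, 65, 62, 68, 57, 68, 59, 65, 55, 70, 69, 58]
green 150 209 237 [159, 159, 162, 162, 154, 155, 150, 154, 152, 132, 61, 63, 77, 77, 72, 68, 72, 69, 69, 66, 67, 62, 61, 67, 64, 59, 69, 71, 58]
green 200 213 240 [143, 161, 164, 162, 157, 152, 153, 152, 155, 118, 60, 65, 68, 69, 71, 66, 70, 66, 64, 76, 69, 71, 73, 72, 73, 76, 68, 55]
green 225 215 231 [135, 163, 153, 156, 154, 157, 150, 150, 152, 108, 59, 62, 66, 70, 66, 61, 65]
```

Run:
```python
from h import *
np.set_printoptions(precision=4,suppress=True)
L=lambda n:dict(np.load(n+'.npz'))
w,a,b=L('w3'),L('a3'),L('b3')
def line(p,q):
    d=q-p;return np.degrees(np.arctan2(d[1],d[0]))
p,q=onz(w,(207,75),.098),onz(w,(220,225),.098);print('glass',p,q,line(p,q),np.linalg.norm(p-q))
y=np.radians(6.8);n=np.array([-np.sin(y),np.cos(y)]);x=np.array([np.cos(y),np.sin(y)])
print('glass corners',onz(w,(206.5,67),.098),onz(w,(221,235),.098))
for s in(p,q):print('glass local yoff',s[:2]@n, 'minus85',s[:2]@n-.085)
P=[onz(w,(u,v),.05) for u,v in((128,110),(132,140),(137.3,170),(141.3,195))];print('slot',np.array(P),line(P[0],P[-1]),[t[:2]@n for t in P])
E=[onz(w,(u,v),.05) for u,v in((123.5,82),(142.5,202))];print('ends',E,np.linalg.norm(E[0]-E[1]),(E[0]+E[1])/2,(E[0]+E[1])[:2]/2@n)
t=np.array([.5513,.1068,.2108]);nn=np.array([-.1305,.9914,0])
def pl(d,uv,off):
    v=ray(d,uv);return d['C']+v*((t+nn*off-d['C'])@nn)/(v@nn)
for l,uv in dict(bt=(260.1,158.9),fb=(293.4,175.4),ft=(291,143)).items():
    r=pl(a,uv,-.004);print(l,r,(r-t)@np.array([.9914,.1305,0]))
# board lower-left corner by mask in side view
hsv=cv2.cvtColor(a['image'],cv2.COLOR_RGB2HSV);m=cv2.inRange(hsv,(14,40,90),(24,110,255));m[:,:255]=0;m[:,300:]=0;m[:135]=0;m[205:]=0
k,lab,st,_=cv2.connectedComponentsWithStats(m);i=1+st[1:,4].argmax();ys,xs=np.where(lab==i);pts=np.stack([xs,ys],1);print(st[i]);h=cv2.approxPolyDP(cv2.convexHull(pts),2.5,True)[:,0]
for c in h:r=pl(a,c.astype(float),-.004);print(c,r,(r-t)@np.array([.9914,.1305,0]))
```

```text
glass [0.4762 0.0186 0.098 ] [0.5896 0.0328 0.098 ] 7.133177744789628 0.11430605709981052
glass corners [0.4709 0.0181 0.098 ] [0.5983 0.034  0.098 ]
glass local yoff -0.03789590410676387 minus85 -0.12289590410676388
glass local yoff -0.037231212570855765 minus85 -0.12223121257085577
slot [[ 0.5141 -0.063   0.05  ]
 [ 0.5399 -0.0604  0.05  ]
 [ 0.5669 -0.0565  0.05  ]
 [ 0.5907 -0.0535  0.05  ]] 7.058400517284484 [np.float64(-0.12341715458689176), np.float64(-0.12390730294242427), np.float64(-0.12324773053294209), np.float64(-0.12306933790018647)]
ends [array([ 0.4913, -0.0659,  0.05  ]), array([ 0.5975, -0.0526,  0.05  ])] 0.10701003322418161 [ 0.5444 -0.0592  0.05  ] -0.12329274030347007
bt [0.4802 0.0934 0.251 ] -0.07226545803821298
fb [0.6188 0.1117 0.1339] 0.06756918212295726
ft [0.6167 0.1114 0.2501] 0.06542255027874498
[263 159   5  16  27]
[264 174] [0.4897 0.0947 0.1966] -0.0626996364301944
[265 159] [0.4996 0.096  0.2427] -0.052652982543602754
[267 169] [0.5039 0.0965 0.2074] -0.048358377324502363
```

arm_command(rows="-0.13 -0.9 0 -0.07 1;0 -1 0 0 1;0 -1 0 0 1;0 -1 0 0 1;0 -1 0 0 1;0 -0.6 -0.5 0 1;0 0 -0.8 0 1;0 0 -0.8 0 1;0 0 -0.2 0 1;0 0 0 0 1")

```text
clock: 10.05
tcp_pos: [0.5471, -0.0585, 0.1407]
tool_rot: [[-0.992, -0.124, -0.001], [-0.124, 0.992, 0.0], [0.001, 0.0, -1.0]]
wrist_force: [-0.0, -0.4, -0.6]
grip_width: 0.0075
grasp_force: 58.8
```

Run:
```python
from h import *
np.set_printoptions(precision=4,suppress=True)
s=state();t=s['tcp_pos'];print(t,s['grip_width'],s['tool_rot'][:,1],s['wrist_force'])
w=cam('wrist');hsv=cv2.cvtColor(w['image'],cv2.COLOR_RGB2HSV)
x=-s['tool_rot'][:,0]
for z in(.035,.034):print('expected back top end',proj(w,t+x*-.073+np.array([0,0,z])))
for v in range(96,160,12):print(v,np.where(cv2.inRange(hsv,(12,30,120),(26,140,255))[v,270:370])[0][[0,-1]]+270)
np.savez('w4.npz',**{k:w[k] for k in('image','K','R','t','D','C','rvec')})
```

```text
[ 0.5471 -0.0585  0.1407] 0.007463782375291992 [-0.1242  0.9923  0.0005] [-0.0498 -0.3697 -0.6239]
expected back top end [[316.354  103.8134]]
expected back top end [[316.3639 103.6672]]Traceback (most recent call last):
  File "<stdin>", line 7, in <module>
IndexError: index 0 is out of bounds for axis 0 with size 0
```

arm_command(rows="0 0 -0.4 0 1;0 0 -0.4 0 1;0 0 -0.4 0 1;0 0 -0.3 0 1;0 0 0 0 1")

```text
clock: 10.72
tcp_pos: [0.5466, -0.0589, 0.0952]
tool_rot: [[-0.992, -0.124, -0.002], [-0.124, 0.992, 0.0], [0.002, 0.001, -1.0]]
wrist_force: [-0.5, -1.0, -1.3]
grip_width: 0.0072
grasp_force: 58.8
```

arm_command(rows="0 0 -0.2 0 1;0 0 -0.15 0 1;0 0 0 0 1")

```text
clock: 11.1
tcp_pos: [0.5472, -0.059, 0.0855]
tool_rot: [[-0.992, -0.124, -0.001], [-0.124, 0.992, 0.0], [0.001, 0.0, -1.0]]
wrist_force: [-0.7, -0.9, -0.6]
grip_width: 0.0072
grasp_force: 58.9
```

arm_command(rows="0 0 -0.1 0 1;0 0 -0.05 0 1;0 0 0 0 1")

```text
clock: 11.48
tcp_pos: [0.5478, -0.0592, 0.0829]
tool_rot: [[-0.992, -0.124, 0.001], [-0.124, 0.992, -0.001], [-0.001, -0.001, -1.0]]
wrist_force: [-3.9, 0.0, 14.6]
grip_width: 0.0077
grasp_force: 61.2
```

arm_command(rows="0 0 0 0 0.8;0 0 0 0 0.5;0 0 0 0 0.3;0 0 0.2 0 0.2;0 0 0.6 0 0.2;0 0 1 0 0.2;0 0 1 0 0.2;0 0 1 0 0;0 0 1 0 0")

```text
clock: 12.6
tcp_pos: [0.5473, -0.059, 0.2266]
tool_rot: [[-0.992, -0.124, 0.0], [-0.124, 0.992, -0.0], [-0.0, -0.0, -1.0]]
wrist_force: [1.2, -0.4, 0.6]
grip_width: 0.0853
grasp_force: 0.0
```

Run:
```python
from h import *
np.set_printoptions(precision=4,suppress=True)
s=state();print(s['tcp_pos'],s['wrist_force'])
w=cam('wrist');a=cam('side');b=cam('scene');
for n,d in(('w5',w),('a5',a),('b5',b)):np.savez(n+'.npz',**{k:d[k] for k in('image','K','R','t','D','C','rvec')})
hsv=cv2.cvtColor(w['image'],cv2.COLOR_RGB2HSV);m=cv2.inRange(hsv,(12,35,90),(26,140,255))
k,lab,st,_=cv2.connectedComponentsWithStats(m)
for i in np.argsort(-st[1:,4])[:4]+1:print(st[i])
i=1+st[1:,4].argmax()
for v in range(st[i][1],st[i][1]+st[i][3],12):
    u=np.where(lab[v]==i)[0];print(v,u.min(),u.max(),hsv[v,u.min():u.max()+1,2][::2].tolist())
```

```text
[ 0.5473 -0.059   0.2266] [ 1.2341 -0.3917  0.605 ]
[ 266  351  162   33 1937]
[ 312  100   11  178 1827]
[ 591  135   49  137 1811]
[626 161  14  18  90]
351 271 275 [140, 100, 95]
363 266 423 [105, 196, 190, 189, 191, 190, 191, 190, 188, 190, 186, 189, 188, 191, 196, 198, 199, 198, 199, 202, 214, 122, 127, 123, 122, 121, 108, 148, 196, 196, 194, 195, 195, 195, 193, 191, 193, 189, 190, 188, 188, 189, 182, 196, 188, 185, 180, 179, 171, 170, 165, 154, 156, 56, 61, 72, 71, 90, 108, 112, 159, 156, 140, 137, 128, 122, 153, 119, 125, 134, 140, 137, 139, 134, 137, 140, 138, 138, 139]
375 397 414 [152, 100, 92, 94, 101, 108, 112, 111, 118]
```

arm_command(rows="-0.2 -1 0.5 0.3 0;-0.2 -1 0.5 0.3 0;-0.2 -1 0 0.3 0;-0.2 -1 0 0.3 0;-0.2 -1 0 0.1 0;-0.2 -1 0 0 0;-0.2 -0.7 0 0 0;-0.2 0 0 0 0;0 0 0 0 0;0 0 0 0 0")

```text
clock: 14.0
tcp_pos: [0.4995, -0.259, 0.2552]
tool_rot: [[-0.966, -0.258, 0.0], [-0.258, 0.966, 0.0], [-0.0, 0.0, -1.0]]
wrist_force: [-0.7, 0.3, 0.2]
grip_width: 0.0857
grasp_force: 0.0
```

Run:
```python
from h import *
np.set_printoptions(precision=4,suppress=True)
w=dict(np.load('w5.npz'));hsv=cv2.cvtColor(w['image'],cv2.COLOR_RGB2HSV);m=cv2.inRange(hsv,(12,35,90),(26,140,255));m[:,:300]=0;m[:,335:]=0
E=[]
for v in(100,102,110,150,190,230,265,275,277):
    u=np.where(m[v])[0];print(v,u.min(),u.max(),hsv[v,u.min():u.max()+1,2].tolist());E.append(onz(w,(u.mean(),v),.118))
E=np.array(E);p,q=E[0],E[-1];d=q-p;print(p,q,np.linalg.norm(d),np.degrees(np.arctan2(d[1],d[0])),(p+q)/2)
s=state();print(s['tcp_pos'],s['tool_rot'][:,1])
W=cam('wrist');np.savez('w6.npz',**{k:W[k] for k in('image','K','R','t','D','C','rvec')})
o=np.zeros((600,800,3),np.uint8);o[:400,:640]=W['image']
A=cam('side');o[400:,:250]=cv2.resize(A['image'][225:305,315:415],(250,200),interpolation=cv2.INTER_CUBIC)
B=cam('scene');o[400:,260:460]=cv2.resize(B['image'][140:220,220:300],(200,200),interpolation=cv2.INTER_CUBIC)
x,y=int(proj(A,[.545,-.059,.06])[0][0]),int(proj(A,[.545,-.059,.06])[0][1])
o[400:,470:720]=cv2.resize(A['image'][y-40:y+40,x-50:x+50],(250,200),interpolation=cv2.INTER_CUBIC);print(x,y)
cv2.imwrite('pics/p6.png',o[:,:,::-1])
```

```text
100 314 319 [109, 89, 94, 95, 91, 91]
102 313 321 [117, 171, 164, 162, 161, 161, 164, 164, 162]
110 312 322 [149, 217, 207, 207, 211, 208, 205, 206, 209, 213, 220]
150 312 322 [130, 223, 210, 208, 209, 209, 207, 209, 209, 213, 211]
190 313 322 [225, 212, 209, 208, 207, 207, 209, 207, 213, 199]
230 313 322 [213, 210, 209, 207, 208, 208, 207, 208, 217, 144]
265 313 321 [226, 215, 209, 208, 207, 209, 207, 212, 230]
275 313 321 [225, 221, 211, 211, 210, 209, 210, 219, 237]
277 313 321 [96, 179, 172, 166, 168, 170, 168, 172, 131]
[ 0.4786 -0.0677  0.118 ] [ 0.6201 -0.05    0.118 ] 0.1426394092524432 7.159133783532345 [ 0.5494 -0.0589  0.118 ]
[ 0.4995 -0.259   0.2552] [-0.2581  0.9661  0.0003]
314 223
```

View pics/p6.png

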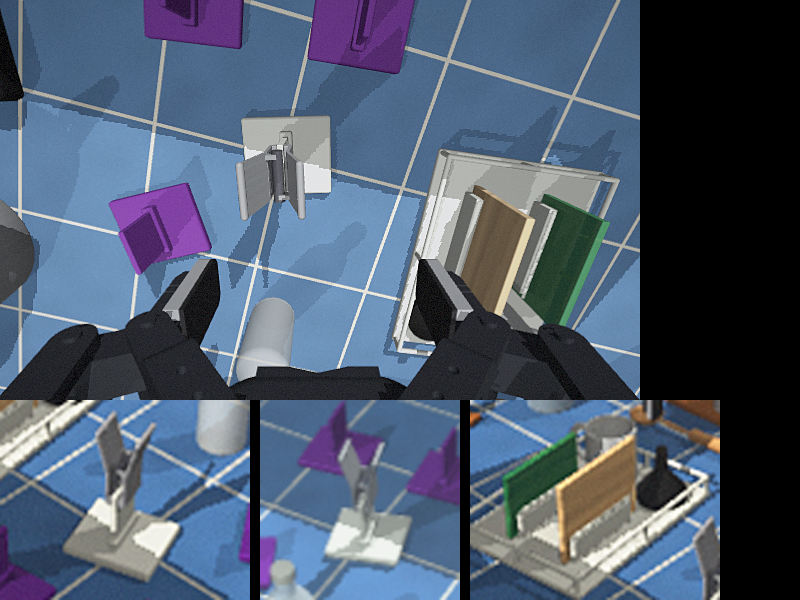

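The wrist view shows the clip's handle tips as two bars, at u≈240 and u≈300, v≈162-218. The board stands upright in the free slot beside the glass. Now I locate the clip exactly.

Run:
```python
from h import *
np.set_printoptions(precision=4,suppress=True)
w=dict(np.load('w6.npz'));g=cv2.cvtColor(w['image'],cv2.COLOR_RGB2GRAY)
for v in(155,165,175,190,205,214,218,222):print(v,g[v,230:312:1].tolist())
for u in (240,242,300,302):print('col',u,g[150:226:2,u].tolist())
L=[(239.5,164),(242.5,217)];R=[(299.5,162),(302,217)]
for z in(.153,.156):
    l=[onz(w,p,z) for p in L];r=[onz(w,p,z) for p in R];print(z,l,r)
    for p,q in(l,r):print(np.linalg.norm(q-p),np.degrees(np.arctan2(*(q-p)[1::-1])))
    c=(sum(l)+sum(r))/4;d=(sum(r)-sum(l))/2;print('c',c,np.linalg.norm(d),np.degrees(np.arctan2(-d[0],d[1])))
B=[onz(w,p,.012) for p in((242,117),(330,116),(330,193),(241,190))];print('post',B,sum(B)/4)
```

```text
155 [138, 139, 140, 138, 141, 138, 141, 140, 143, 142, 144, 146, 153, 81, 158, 224, 232, 227, 228, 228, 228, 230, 232, 234, 239, 185, 194, 118, 129, 122, 118, 126, 122, 128, 119, 155, 156, 156, 155, 156, 157, 162, 171, 176, 173, 186, 80, 94, 95, 93, 90, 68, 107, 163, 140, 184, 69, 87, 89, 86, 129, 140, 140, 140, 155, 159, 156, 160, 158, 160, 156, 155, 157, 155, 159, 159, 161, 159, 158, 157, 157, 183]
165 [139, 144, 140, 142, 144, 118, 169, 186, 198, 204, 192, 176, 158, 111, 124, 121, 119, 117, 129, 123, 128, 129, 125, 127, 121, 123, 125, 123, 122, 124, 123, 122, 125, 121, 123, 118, 122, 157, 58, 58, 67, 53, 52, 73, 81, 86, 93, 100, 98, 93, 94, 85, 63, 146, 48, 114, 110, 68, 97, 93, 91, 92, 93, 97, 92, 83, 147, 171, 187, 188, 187, 177, 149, 147, 240, 230, 229, 230, 229, 229, 228, 229]
175 [145, 143, 142, 140, 143, 144, 126, 162, 186, 188, 190, 181, 168, 142, 102, 123, 122, 122, 126, 125, 123, 122, 120, 122, 120, 119, 128, 126, 125, 122, 126, 122, 124, 122, 121, 122, 121, 125, 139, 90, 63, 69, 44, 57, 75, 86, 84, 99, 102, 102, 89, 91, 75, 85, 128, 89, 122, 104, 91, 91, 94, 91, 89, 89, 
[... 2975 characters left out ...]
153 ])] [array([ 0.4778, -0.2781,  0.153 ]), array([ 0.5191, -0.2658,  0.153 ])]
0.041530692069135795 14.157216116298374
0.04302206429857038 16.611401372948635
c [ 0.5046 -0.2935  0.153 ] 0.044846717226447425 15.925276850828718
0.156 [array([ 0.4898, -0.3196,  0.156 ]), array([ 0.5296, -0.3096,  0.156 ])] [array([ 0.4772, -0.2781,  0.156 ]), array([ 0.5179, -0.2659,  0.156 ])]
0.04102126727555597 14.157216116298326
0.04249434599837456 16.611401372948663
c [ 0.5036 -0.2933  0.156 ] 0.04429661732375901 15.925276850828713
post [array([ 0.4761, -0.3514,  0.012 ]), array([ 0.4499, -0.2577,  0.012 ]), array([ 0.5357, -0.2337,  0.012 ]), array([ 0.5593, -0.3363,  0.012 ])] [ 0.5052 -0.2948  0.012 ]
```

arm_command(rows="0.1 -0.6 0 0.12 0;0.07 -0.53 0 0 0;0 0 -1 0 0;0 0 -1 0 0;0 0 -1 0 0;0 0 -0.6 0 0;0 0 -0.33 0 0;0 0 0 0 0;0 0 0 0 0.2")

```text
clock: 15.28
tcp_pos: [0.5051, -0.2946, 0.1382]
tool_rot: [[-0.963, -0.269, 0.001], [-0.269, 0.963, -0.001], [-0.001, -0.001, -1.0]]
wrist_force: [-0.3, -0.1, -0.2]
grip_width: 0.0699
grasp_force: 0.0
```

Run:
```python
from h import *
np.set_printoptions(precision=4,suppress=True)
s=state();print(s['tcp_pos'],s['tool_rot'][:,1],s['grip_width'],s['wrist_force'])
w=cam('wrist');g=cv2.cvtColor(w['image'],cv2.COLOR_RGB2GRAY)
np.savez('w7.npz',**{k:w[k] for k in('image','K','R','t','D','C','rvec')})
t=s['tcp_pos'];print(proj(w,[t+[0,0,.019]]))
for v in(270,290,310):print(v,g[v,200:440:4].tolist())
```

```text
[ 0.5051 -0.2946  0.1382] [-0.2692  0.9631 -0.0014] 0.06993967573195768 [-0.3305 -0.0625 -0.2114]
[[316.5981 284.3788]]
270 [39, 52, 39, 154, 152, 154, 28, 23, 23, 22, 170, 149, 149, 147, 150, 137, 164, 186, 164, 127, 126, 128, 125, 126, 127, 129, 127, 151, 52, 103, 185, 201, 144, 140, 150, 95, 95, 89, 97, 95, 98, 94, 162, 195, 185, 153, 152, 148, 153, 42, 22, 20, 32, 106, 153, 154, 158, 50, 38, 104]
290 [156, 154, 151, 131, 33, 35, 35, 29, 20, 27, 50, 148, 150, 156, 107, 107, 170, 190, 175, 105, 128, 130, 126, 128, 108, 153, 146, 149, 150, 148, 144, 150, 150, 149, 149, 152, 151, 89, 98, 96, 92, 82, 173, 196, 177, 157, 136, 137, 135, 10, 14, 14, 21, 15, 7, 32, 158, 152, 149, 159]
310 [44, 26, 23, 53, 29, 18, 11, 31, 23, 155, 106, 107, 107, 107, 107, 104, 146, 197, 188, 139, 130, 108, 104, 145, 147, 142, 152, 150, 149, 145, 145, 149, 147, 150, 147, 137, 140, 134, 138, 137, 91, 98, 184, 198, 161, 135, 135, 132, 128, 135, 163, 14, 19, 22, 20, 17, 51, 1, 1, 38]
```

arm_command(rows="0 0 0 0 0.4;0 0 0 0 0.5;0 0 0 0 0.6;0 0 0 0 0.7;0 0 0 0 0.7")

```text
clock: 15.95
tcp_pos: [0.5044, -0.2939, 0.1373]
tool_rot: [[-0.963, -0.269, -0.0], [-0.269, 0.963, -0.0], [0.0, -0.0, -1.0]]
wrist_force: [-0.2, 0.4, -1.2]
grip_width: 0.0261
grasp_force: 9.2
```

arm_command(rows="0 0 0 0 0.8;0 0 0 0 1;0 0 0 0 1;0 0 0.3 0 1;0 0 0.6 0 1;0 0 0.8 0 1;0 0 0.8 0 1;0 0 0 0 1;0 0 0 0 1;0 0 0 0 1")

```text
clock: 17.2
tcp_pos: [0.5038, -0.2934, 0.2112]
tool_rot: [[-0.963, -0.269, -0.002], [-0.269, 0.963, 0.001], [0.001, 0.002, -1.0]]
wrist_force: [-0.1, 0.1, -0.2]
grip_width: 0.0218
grasp_force: 58.7
```

Run:
```python
from h import *
np.set_printoptions(precision=4,suppress=True)
s=state();t=s['tcp_pos'];print(t,s['tool_rot'][:,1],s['grip_width'],s['wrist_force'])
A=cam('side');B=cam('scene')
for n,d,b in(('a8',A,30),('b8',B,30)):
    np.savez(n+'.npz',**{k:d[k] for k in('image','K','R','t','D','C','rvec')})
    ref=np.load('a5.npz' if n=='a8' else 'b5.npz')['image']
    c=proj(d,t-[0,0,.035])[0];x,y=c.astype(int)
    g=cv2.cvtColor(d['image'],cv2.COLOR_RGB2GRAY);print(n,c,x-24,y-15)
    for v in range(y-15,y+35,2):print(v,' '.join('%3d'%k for k in g[v,x-24:x+25]))
```

```text
[ 0.5038 -0.2934  0.2112] [-0.2694  0.963   0.0016] 0.02178835413260538 [-0.0529  0.1077 -0.1694]
a8 [365.5007 229.5162] 341 214
214  40  42  38  39  25  24  55  88 121 131 125 130  83  51 110  79 104 167  97 102 149 121  83  75  74 124 107 106 166 124  50  42  42  32  32 112 130 126 126 121 121 114 138 188 194 210 186 136 111
216  41  46  39  40  37  35  31  24  54 123 132 104 196 225 210 134 146 169 152 102  76  74  78  76  68 117 122 125 162 117  43  38  36  25  80 121 123 118 120 122 121 122 124 119 120 110 118 155 212
218  43  41  39  35  36  36  32  26   5  76 224 236 175 213 237 224 195 159  91  57  74  81  75  77 142 152  99 114 171 110  39  35  45 102 122 124 118 120 120 125 123 124 117 117 110 147 210 236 191
220  40  40  41  36  33  23  48 197 244 218 151 105 216 237 237 244 206 138  79  59  80  70  75  96 158 111  47  78 163 111  66  84 115 124 119 122 121 118 122 121 116 110 148 208 224 182 127 109 117
222  40  38  28  14  85 213 246 171  54  35 137 209 248 254 229 156 126 118  78  59  63  63  71  90 126  82  60  59  64  75  74 109 118 123 122 120 115 110 107 148 188 215
[... 8359 characters left out ...]
 101 185 236 217 144 140 136 120 102 102 102 102 101 102 123 149 138 106 103 102 102 103 101 101 101
183  98 100  99 100  99 100 101 100 102 104 103 103 101 102 102 101 101 103 131 173 174 150 142 126 120 165 185 146 141 140 139 127 101 102 101 102 114 144 147 108 100 100 100  99 101 100  98  88  86
185 158 136 109 100 101 100 102 102 101 102 103 102 102 101 102 101  99 120 160 181 182 182 181 180 178 174 159 143 141 139 141 148 155 155 173 186 173 137 116 110 104  84  84  88  86  88  85  86  85
187  99 111 120 131 143 150 139 110 100 101 100 102 101 101 102 102 102 142 181 181 181 181 183 180 182 179 168 152 140 141 134 137 141 133 152 153 151 152 152 151 150 153 157 154 147 144 122  87  86
```

The post's tab is now bare and the clip hangs in the fingers. I'll check the jaw-tip height by projecting where the tips should be.

Run:
```python
from h import *
np.set_printoptions(precision=1,suppress=True)
t=np.array([.5038,-.2934,.2112]);y=np.radians(15.6);X=np.array([np.cos(y),np.sin(y),0]);Y=np.array([-np.sin(y),np.cos(y),0])
for n in('a8','b8'):
    d=dict(np.load(n+'.npz'))
    for h in(.134,.141,.148):
        print(n,h,[(s,e,proj(d,t+X*e*.022+Y*s*.014+[0,0,h-t[2]])[0]) for s in(-1,1) for e in(-1,1)])
```

```text
a8 0.134 [(-1, -1, array([366.3, 249.1])), (-1, 1, array([373.5, 239.9])), (1, -1, array([356.3, 245.9])), (1, 1, array([363.7, 236.9]))]
a8 0.141 [(-1, -1, array([366.4, 246.9])), (-1, 1, array([373.6, 237.7])), (1, -1, array([356.4, 243.7])), (1, 1, array([363.7, 234.7]))]
a8 0.148 [(-1, -1, array([366.5, 244.7])), (-1, 1, array([373.7, 235.5])), (1, -1, array([356.4, 241.5])), (1, 1, array([363.8, 232.5]))]
b8 0.134 [(-1, -1, array([257.6, 159.5])), (-1, 1, array([253.8, 168.2])), (1, -1, array([266. , 160.6])), (1, 1, array([262.3, 169.3]))]
b8 0.141 [(-1, -1, array([257.5, 157.9])), (-1, 1, array([253.6, 166.5])), (1, -1, array([265.8, 159. ])), (1, 1, array([262.2, 167.6]))]
b8 0.148 [(-1, -1, array([257.3, 156.2])), (-1, 1, array([253.4, 164.8])), (1, -1, array([265.7, 157.3])), (1, 1, array([262., 166.]))]
```

arm_command(rows="0.1 0.5 0.3 -0.2 1;0.2 0.9 0.2 -0.25 1;0.2 1 0 -0.25 1;0.2 1 0 -0.25 1;0.2 1 0 -0.25 1;0.2 1 0 -0.2 1;0.2 1 0 0 1;0.2 0.8 0 0 1;0 0.5 0 0 1;0 0.1 0 0 1")

```text
clock: 18.55
tcp_pos: [0.5491, -0.0593, 0.227]
tool_rot: [[-0.992, -0.127, -0.001], [-0.127, 0.992, -0.0], [0.001, -0.0, -1.0]]
wrist_force: [0.3, 0.2, -0.8]
grip_width: 0.0221
grasp_force: 58.7
```

arm_command(rows="0 0 0 0 1;0 0 0 0 1")

```text
clock: 18.8
tcp_pos: [0.5494, -0.0607, 0.2273]
tool_rot: [[-0.992, -0.125, -0.0], [-0.125, 0.992, -0.0], [0.0, -0.0, -1.0]]
wrist_force: [-0.3, -0.4, -0.0]
grip_width: 0.0215
grasp_force: 58.7
```

Run:
```python
from h import *
np.set_printoptions(precision=4,suppress=True)
s=state();t=s['tcp_pos'];print(t,s['tool_rot'][:,1],s['grip_width'],s['grasp_force'])
Y=s['tool_rot'][:,1];n=np.array([-np.sin(.125),np.cos(.125)]);x=np.array([n[1],-n[0]])
d=np.array([.5487,-.0590])-t[:2];print('units to go',d/.03,'across mm',d@n*1e3)
w=cam('wrist');np.savez('w9.npz',**{k:w[k] for k in('image','K','R','t','D','C','rvec')})
hsv=cv2.cvtColor(w['image'],cv2.COLOR_RGB2HSV);m=cv2.inRange(hsv,(12,35,90),(26,140,255));m[:,:285]=0;m[:,350:]=0
for v in range(90,300,15):
    u=np.where(m[v])[0]
    if len(u):
        p=onz(w,(u.mean(),v),.118);print(v,u.min(),u.max(),p,(p[:2]-t[:2])@n*1e3)
```

```text
[ 0.5494 -0.0607  0.2273] [-0.125   0.9922 -0.0004] 0.021545444807956067 58.72724533081055
units to go [-0.0241  0.0572] across mm 1.794291470415817
105 314 324 [ 0.484  -0.0676  0.118 ] 1.3055622422284905
120 314 324 [ 0.4944 -0.0663  0.118 ] 1.3266537192170849
135 314 324 [ 0.5051 -0.0649  0.118 ] 1.348322307252292
150 314 324 [ 0.5161 -0.0635  0.118 ] 1.3705923920368144
165 314 324 [ 0.5274 -0.0621  0.118 ] 1.3934897557742412
180 314 324 [ 0.539  -0.0606  0.118 ] 1.4170416787117617
270 315 323 [ 0.6159 -0.0508  0.118 ] 1.5738454818603285
```

arm_command(rows="0 0.05 -0.2 0 1;0 0 -0.4 0 1;0 0 -0.4 0 1;0 0 -0.3 0 1;0 0 -0.2 0 1;0 0 -0.18 0 1;0 0 0 0 1;0 0 0 0 1;0 0 0 0 1;0 0 0 0 1")

```text
clock: 20.1
tcp_pos: [0.5497, -0.0585, 0.1772]
tool_rot: [[-0.992, -0.126, 0.0], [-0.126, 0.992, -0.0], [-0.0, -0.0, -1.0]]
wrist_force: [0.7, 0.0, -0.4]
grip_width: 0.0214
grasp_force: 58.7
```

Run:
```python
from h import *
np.set_printoptions(precision=4,suppress=True)
s=state();t=s['tcp_pos'];print(t,s['tool_rot'][:,1],s['grip_width'],s['grasp_force'],s['wrist_force'],s['wrist_torque'])
n=np.array([-np.sin(.125),np.cos(.125)])
w=cam('wrist')
hsv=cv2.cvtColor(w['image'],cv2.COLOR_RGB2HSV);m=cv2.inRange(hsv,(12,35,90),(26,140,255));m[:,:285]=0;m[:,350:]=0
for v in range(60,300,15):
    u=np.where(m[v])[0]
    if len(u):
        p=onz(w,(u.mean(),v),.118);print(v,u.min(),u.max(),p,(p[:2]-t[:2])@n*1e3)
y=.1257;X=np.array([np.cos(y),np.sin(y),0]);Y=np.array([-np.sin(y),np.cos(y),0])
for N in('side','scene'):
    d=cam(N);np.savez(N[:2]+'10.npz',**{k:d[k] for k in('image','K','R','t','D','C','rvec')})
    P={(a,e):proj(d,t+X*e*.022+Y*a*.014-[0,0,.073])[0].round(1) for a in(-1,1) for e in(-1,1)};print(N,P)
    c=proj(d,t-[0,0,.06])[0].astype(int);print(c);hs=cv2.cvtColor(d['image'],cv2.COLOR_RGB2HSV)
    for v in range(c[1]-14,c[1]+18):print(v,''.join('W' if 12<=q[0]<=26 and 30<q[1]<140 else 'k' if q[2]<70 else 'g' if q[1]<30 and q[2]<170 else 'H' if q[1]<30 else 'b' if 95<q[0]<125 else 'G' if 50<q[0]<85 else '.' for q in hs[v,c[0]-32:c[0]+32]), '' if v%8 else c[0]-32)
```

```text
[ 0.5497 -0.0585  0.1772] [-0.1258  0.992  -0.0003] 0.021385984677617844 58.72818946838379 [ 0.6882  0.043  -0.4152] [-0.0207 -0.0231 -0.0451]
105 310 322 [ 0.4821 -0.0676  0.118 ] -0.6184730766389951
120 310 322 [ 0.4905 -0.0665  0.118 ] -0.6171381436420545
135 310 322 [ 0.499  -0.0654  0.118 ] -0.6157841066706049
150 310 322 [ 0.5078 -0.0643  0.118 ] -0.6144101058267624
165 310 322 [ 0.5169 -0.0632  0.118 ] -0.6130152359376112
180 310 322 [ 0.5262 -0.062   0.118 ] -0.6115985432182357
270 311 321 [ 0.5878 -0.0543  0.118 ] -0.6025795837842975
285 311 321 [ 0.5992 -0.0528  0.118 ] -0.6009784906684341
side {(-1, -1): array([313.6, 215.9]), (-1, 1): array([322.8, 209.3]), (1, -1): array([306.3, 212.8]), (1, 1): array([315.6, 206.3])}
[314 207]
193 HHbbbbbbbbbbbbbbbbbbbbbbgggggggkkkkggggHHHHHHHHHgbbbbbbbbbbbgWW. 
194 HHHbbbbbbbbbbbbbbbbbbbbggggggggkkkggggkHHHHHHHHHgbbbbbbbbbbbbbgW 
195 bbbHHbbbbbbbbbbbbbbbbbGggggggggkkgggggkHHHHHHHHHgbbbbbbbbbbbbbbb 
196 bbbbHHHbbbbbbbbbbbbbbGGGggkkgggkggggggkHHHHHHHHggbbbbbbbbbbbbbbb 
197 bbbbbbHHHbbbbbbbbbbbGGGGggkkggggggggggkHHHHHHWWWgbbbbbbbbbbbbbbb 
[... 3598 characters left out ...]
bbbbbbbbggbbbbgbbbbbbHHgHgggWWWWWWWggggggHHggggggggggggggggbGGGG 287
209 bbbbbbbbbbbggHbbbbbbHHHHHHgWWWWWWWWgggggHHgggggggggggggggggGGGGG 
210 bbbbbbbbbbbbHHgbbbbbHHgHHHHWWWWWWWWgggggHHgggggggggggggggggGGGGG 
211 bbbbbbbbbbbbgbbbggbHHHHHHHWWWWWWWWWWWWgHHggggggggggggggggggGGGGG 
212 bbbbbbbbbbbHbbbbbbHHHHHHHHWWWWWWWWWWWWgHHgggggggggggggggggGGGGGG 
213 bbbbbbbbbbHHbbbbbbHHHHHHHHWWWWWWWWWWWgHHgggggggggggggggggHGGGGGG 
214 bbbbbbbbbHHbbbbbbbHHHHHHHWWWWWWWWWWWWgHHgggggggggggggggggGGGGGGG 
215 bbbbbbbbHHbbbbbbbbHHHHHHHWWWWWWWWWWWgHHggggggggggggggggggGGGGGGG 
216 bbbbbbbbHbbbbbbbbHHHHHHHWWWWWWWWWWWWgHHggHgggggggggggggggGGGGGGG 287
217 bbbbbbbHHbbbbbbbbHHHHHHHWWWWWWWWWWWgHHggHHHHHgggggggggggGGGGGGGG
```

```bash
python3 -c "
from cell import *
print(close_job())"
```

```text
the job is handed in; nothing more can be done
None
```

I handed the job in at about 20 s; no verdict was returned, but the final images show the board upright in the free slot and the held-open clip astride its top edge with no sign of contact. On the way the board slipped from the first grip and landed on the cradle's base, and I re-gripped it from there.

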